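Weigh out the solid brass drawer pulls

ROBOT

A 6-joint arm with a two-finger parallel gripper is mounted at the origin on the work surface. World frame = base frame: x ahead of the robot, y to its left, z up, the work surface at z = 0. Lengths are in m, angles in rad, forces in N, time in s.
With the tool pointing down it reaches from about 0.375 to 0.75 m from the base axis. Payload 9 kg.
Tool frame: the origin (TCP) lies midway between the tips of the shut fingers; the grasp point (between the pads) lies 19 mm behind it; z points along the fingers, y is the direction in which the jaws open and shut (so a half turn about z gives the same grasp; the last joint's range is limited). The gripper opens to 85 mm and grips with 20 to 120 N. Pads are 22 mm wide; open, the fingers measure 114 mm over their backs; the gripper's body (76 mm by 85 mm) begins 54 mm behind the grasp point. The pads swing forward as they close: fully open they stand 13 mm farther back than shut.
Start: joints at [-1.478, 0.104, 0.097, 1.564, 0, 1.353], TCP at [0.184, -0.571, 0.231] pointing down, gripper open.
Joint ranges: [-2.99, 2.99], [-0.84, 1.86], [-1.1, 1.16], [-1.84, 2.11], [-1.51, 1.56], [-3.14, 3.14]. Speed limits (rad/s): [2.22, 2.22, 2.57, 3.14, 3.14, 3.14].

INTERFACE

Orientations are given as a unit quaternion [x, y, z, w].
In Python, from bench import env gives the robot as it stands.
- The arm moves only by the tool play_rows, never from a script. Its argument "commands" is a list of rows, each a list of 4 numbers: the shift along the world's x, y, z in units of 50 mm (1.0 is 50 mm), then the turn about the world's z in rad. A call has 1 to 20 rows; each row is the pose to reach, as a shift and turn from the pose commanded when the call began; what a row does not reach only later rows make up. A row lasts 1/8 s, in which the tool goes at most 62.5 mm and 10.7 degrees, less where a joint would pass 70% of its speed; a pose out of reach is approached as far as the arm can. A call with a gripper value outside its range is refused whole. "grip" is the gripper's target within -1 to 1 (fully open at 1, half-way at 0, shut at -1), set as the call begins (left out, the last holds). The fingers move at their own pace and stop on an object; "newtons" is the grip in N (left out, the last holds). Time passes only in rows, so rows that repeat a pose let the fingers close. It gives the time, the measured TCP pose, the force and the opening at its end, in the units of the state.
- env.read_state(): the state, without advancing time (a new reading comes with each control period).
- env.get_image(name): name is "scene" or "top"; returns the picture (420x560x3 uint8, red, green, blue); there is no depth.
- env.calibration(name): a dict with "vertical_fov" (degrees; the focal length in pixels is half the picture's height over the tangent of half this angle, whatever the lens; pixels are square), "cx", "cy" (the principal point, pixels), "k1" (the pictures are not rectified: a ray, as slopes to the right and down, at radius r is drawn at 1 + k1 r^2 times it, then the intrinsics apply), "rvec" (rotation vector, rad) and "tvec" (3), from world to camera coordinates, as OpenCV has them. Camera axes: x right, y down, z forward; pixel columns grow to the right and rows downward; lengths in m; the calibration is good to about 2 mm. A picture is of the moment at which its call begins. calibration takes no time and is no camera call.
- env.finish_job(): hands the job in, once; it reports no verdict.
The state is a dict: "t": time; "joint_pos": joint angles; "joint_velocities": joint speeds; "effort": joint torques, N m; "ee_pos": TCP position; "tool_rot": TCP orientation; "contact_force": force on the tool from outside, world axes, zero at the start; "wrist_torque": the same for the moment, N m; "finger_gap": finger opening in m.
Only numpy, scipy, OpenCV 4.12 (cv2) and the standard library are available. Lean on these libraries where they do the work, as an engineer would, in place of code of your own. Each camera call takes 0.05 s, during which the arm holds its last target. There are 200 camera calls.

TASK

Sort the three or four brass drawer pulls in the hardware crate, one at a time from the longest to the shortest: pick it out, set it down on the balance pan, let go and see whether the beam tips, then lay it in the low wooden tray if it is solid (the pan goes down) or in the cardboard carton if it is hollow (the pan stays up), before fetching the next. Leave the other hardware in the crate and do not shift the tin or the block on the bench.

Things in the scene. Friction and masses are not known exactly. Their poses are not given: they have to be found in the camera images.
- long_1: Long brass drawer pull, 170 mm: a U, bar 170 x 14 x 18 mm, a foot 18 mm wide standing 24 mm out at each end. Origin: bar centre; x along bar, y to the feet, z its 18 mm. Starts flat in the crate. long_1 and long_2 look alike, one solid (285-560 g), one hollow (85-170 g), found by weighing; just one is there.
- long_2: Long brass drawer pull, 170 mm: a U, bar 170 x 14 x 18 mm, a foot 18 mm wide standing 24 mm out at each end. Origin: bar centre; x along bar, y to the feet, z its 18 mm. Starts flat in the crate. long_1 and long_2 look alike, one solid (285-560 g), one hollow (85-170 g), found by weighing; just one is there.
- middle_1: Middle brass drawer pull, 140 mm: a U, bar 140 x 14 x 18 mm, a foot 18 mm wide standing 24 mm out at each end. Origin: bar centre; x along bar, y to the feet, z its 18 mm. Starts flat in the crate. middle_1 and middle_2 look alike, one solid (285-560 g), one hollow (85-170 g), found by weighing; just one is there.
- middle_2: Middle brass drawer pull, 140 mm: a U, bar 140 x 14 x 18 mm, a foot 18 mm wide standing 24 mm out at each end. Origin: bar centre; x along bar, y to the feet, z its 18 mm. Starts flat in the crate. middle_1 and middle_2 look alike, one solid (285-560 g), one hollow (85-170 g), found by weighing; just one is there.
- short_1: Short brass drawer pull, 110 mm: a U, bar 110 x 14 x 18 mm, a foot 18 mm wide standing 24 mm out at each end. Origin: bar centre; x along bar, y to the feet, z its 18 mm. Starts flat in the crate. short_1 and short_2 look alike, one solid (285-560 g), one hollow (85-170 g), found by weighing; just one is there.
- short_2: Short brass drawer pull, 110 mm: a U, bar 110 x 14 x 18 mm, a foot 18 mm wide standing 24 mm out at each end. Origin: bar centre; x along bar, y to the feet, z its 18 mm. Starts flat in the crate. short_1 and short_2 look alike, one solid (285-560 g), one hollow (85-170 g), found by weighing; just one is there.
- smallest_1: Smallest brass drawer pull, 80 mm: a U, bar 80 x 14 x 18 mm, a foot 18 mm wide standing 24 mm out at each end. Origin: bar centre; x along bar, y to the feet, z its 18 mm. Starts flat in the crate. smallest_1 and smallest_2 look alike, one solid (285-560 g), one hollow (85-170 g), found by weighing; one or neither is there.
- smallest_2: Smallest brass drawer pull, 80 mm: a U, bar 80 x 14 x 18 mm, a foot 18 mm wide standing 24 mm out at each end. Origin: bar centre; x along bar, y to the feet, z its 18 mm. Starts flat in the crate. smallest_1 and smallest_2 look alike, one solid (285-560 g), one hollow (85-170 g), found by weighing; one or neither is there.
- crate: Open wooden hardware crate, fixed, 356 x 336 x 50 mm, walls and floor 8 mm thick. Origin at the centre of its underside, x along its long side, z up.
- pan_floor (a point): Centre of the upper face of the balance's aluminium pan: a flat rectangle 208 mm (x) by 108 mm (y) inside, with a rim 10 mm high. The pan stays level as it rises and sinks about 20 mm either way with the beam; its x runs along the beam, from the pan to the counterweight.
- beam (a joint): Tilt of the balance beam, rad. -0.12: pan up on its stop (empty, or with a hollow pull on it); +0.12: pan down on its stop (a solid pull on it). It tips at about 220 g on the pan, wherever on the pan the load lies, and settles in about 1 s.
- tray: Low light-wood tray, fixed, 220 x 160 x 26 mm, walls and floor 6 mm thick; for the solid pulls. Origin at the centre of its underside, x along its long side. It may change places with the carton.
- carton: Deeper cardboard carton without a lid, fixed, 220 x 160 x 50 mm, walls and floor 4 mm thick, short flaps folded out; for the hollow pulls. Origin at the centre of its underside, x along its long side.
- knob0: Turned dark-wood drawer knob, 36 mm across, 32 mm high, in the crate (may be absent); stays there. Origin under its centre.
- knob1: Turned dark-wood drawer knob, 36 mm across, 32 mm high, in the crate (may be absent); stays there. Origin under its centre.
- knob2: Turned dark-wood drawer knob, 36 mm across, 32 mm high, in the crate (may be absent); stays there. Origin under its centre.
- hinge0: Closed steel butt hinge, 36 x 64 mm, 5 to 8 mm thick, in the crate (may be absent); stays there. Origin under its centre.
- hinge1: Closed steel butt hinge, 36 x 64 mm, 5 to 8 mm thick, in the crate (may be absent); stays there. Origin under its centre.
- castor0: Rubber castor wheel lying flat, 42 mm across, 18 mm high, in the crate (may be absent); stays there. Origin under its centre.
- castor1: Rubber castor wheel lying flat, 42 mm across, 18 mm high, in the crate (may be absent); stays there. Origin under its centre.
- strap: Flat steel mending plate, 90 x 36 mm, 6 mm thick, flat in the crate in some starts without a smallest pull; stays there. Origin under its centre.
- wax_tin: Bystander: steel wax tin, 66 mm across, 60 mm high, upright on the bench. Origin under its centre.
- sanding_block: Bystander: cork sanding block 60 x 110 x 35 mm on the bench. Origin under its centre.

How it is judged:
By the outcome, as a careful person would: the job done as asked, in the order asked, and still so for the second after the job is handed in, with the robot touching nothing.
Of long_1, long_2 only 1 to 1 are there at a start; the rules pass over those that are not, and their reading is None.
Of middle_1, middle_2 only 1 to 1 are there at a start; the rules pass over those that are not, and their reading is None.
Of short_1, short_2 only 1 to 1 are there at a start; the rules pass over those that are not, and their reading is None.
Of smallest_1, smallest_2, strap only 1 to 1 are there at a start; the rules pass over those that are not, and their reading is None.
Of knob0, knob1, knob2, hinge0, hinge1, castor0, castor1 only 5 to 7 are there at a start; the rules pass over those that are not, and their reading is None.
At some moment in a run one of long_1, long_2, middle_1, middle_2, short_1, short_2, smallest_1, smallest_2 may be knocked a few centimetres aside while the robot is not near it.
Once in a run the grip may slacken for a moment while it holds something.
It also fails if it takes over 210 s, if anything falls off the work surface, if the arm or the gripper's body presses on something with over 40 N, if the wrist force passes 120 N, or if a joint passes its speed limit or range.

## Working session

There is one attempt and no reset: what is moved stays moved. The work goes in short steps, Python scripts to look and compute and a tool call to move; the robot and the scene stay as the last step left them, time stands still between calls to the robot, and variables do not carry over. Pictures are saved under pics/ and viewed, about 12 in all and at most 16, crops included, and the job is handed in when it is done.

Besides the shell and the picture viewer there is one more tool, called after "Emit:" by a JSON object that holds its "name" and its "arguments", one argument or row to a line. play_rows: Moves the arm, as the interface text tells. Its arguments: {"type":"object","properties":{"commands":{"type":"array","items":{"type":"array","items":{"type":"number"}}},"grip":{"type":"number"},"newtons":{"type":"number"}},"required":["commands"]}

```bash
mkdir -p pics; cat > h.py <<'E'
import numpy as np, cv2
from bench import env
def snap(n,f):
    im=env.get_image(n); cv2.imwrite(f'pics/{f}.png',im[:,:,::-1]); return im
def cam(n):
    c=env.calibration(n); f=210/np.tan(np.radians(c['vertical_fov'])/2)
    R=cv2.Rodrigues(np.array(c['rvec'],float))[0]; return c,f,R,np.array(c['tvec'],float)
def p2w(n,u,v,z):
    c,f,R,t=cam(n); K=np.array([[f,0,c['cx']],[0,f,c['cy']],[0,0,1]])
    x=cv2.undistortPoints(np.array([[[u,v]]],float),K,np.array([c['k1'],0,0,0.]))[0,0]
    d=R.T@np.array([x[0],x[1],1]); o=-R.T@t; return (o+d*(z-o[2])/d[2]).round(4)
def w2p(n,P):
    c,f,R,t=cam(n); K=np.array([[f,0,c['cx']],[0,f,c['cy']],[0,0,1]])
    return cv2.projectPoints(np.array(P,float).reshape(-1,1,3),np.array(c['rvec'],float),t,K,np.array([c['k1'],0,0,0.]))[0][:,0].round(1)
E
python3 - <<'E'
from h import *
a=snap('top','top0');b=snap('scene','scene0')
for n in('top','scene'):
    c,f,R,t=cam(n);print(n,c,(-R.T@t).round(3))
print(env.read_state())
E
```

```text
top {'vertical_fov': 57.05487059437867, 'cx': 279.27074026171243, 'cy': 206.5889646525136, 'k1': -0.03327285983860843, 'rvec': array([ 2.15716894, -2.20049877,  0.05982073]), 'tvec': array([0.03961951, 0.57941809, 0.93578223])} [0.514 0.015 0.974]
scene {'vertical_fov': 44.89961368845266, 'cx': 279.9956391645076, 'cy': 212.7610998184907, 'k1': -0.13956824825750497, 'rvec': array([ 1.46382648,  2.20773515, -0.82240297]), 'tvec': array([ 0.1995655 , -0.37925894,  1.90189655])} [1.466 0.434 1.21 ]
{'t': 0.1, 'joint_pos': array([-1.47770394e+00,  1.04662803e-01,  9.65656098e-02,  1.56391568e+00,
       -1.66639621e-06,  1.35311965e+00]), 'joint_velocities': array([ 0.00085307,  0.00019726,  0.00023943,  0.0004929 , -0.0010136 ,
       -0.00115678]), 'effort': array([ 7.92541861e-03, -5.58209431e+01,  5.04719424e+01,  1.30653082e-02,
       -2.00817467e-04, -1.80701687e-05]), 'ee_pos': array([ 0.18346797, -0.57094679,  0.23059672]), 'tool_rot': array([ 9.87951911e-01,  1.54759983e-01,  3.70344937e-05, -6.07144212e-04]), 'contact_force': array([-0.08727034,  0.20350699,  0.66883717]), 'wrist_torque': array([ 0.02038626, -0.02087395,  0.00019568]), 'finger_gap': 0.0853396305738188}
```

View pics/top0.png

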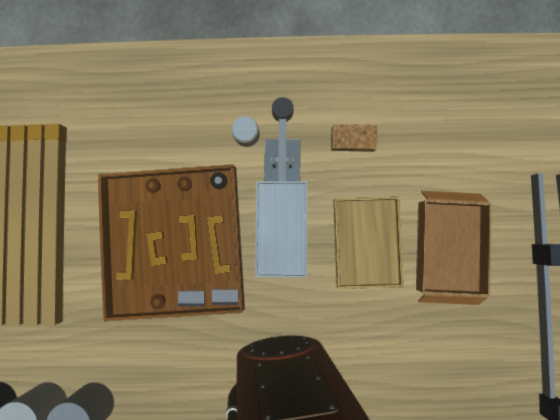

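View pics/scene0.png

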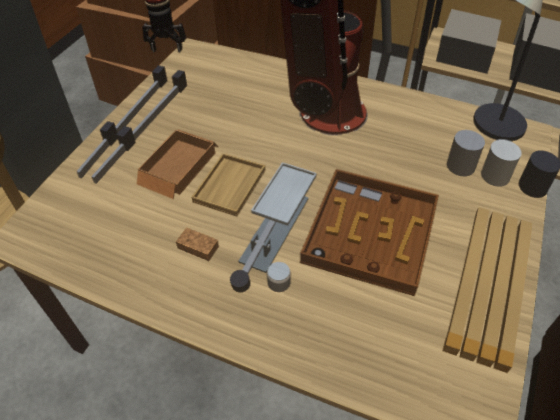

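The top view shows four brass pulls in the crate (columns 125, 155, 187 and 218), the pan at about (282,228), the tray at (367,242) and the carton at (453,247). I'll enlarge the crate.

```bash
python3 - <<'E'
from h import *
im=cv2.imread('pics/top0.png')
cv2.imwrite('pics/c1.png',cv2.resize(im[160:325,95:245],None,fx=3.6,fy=3.6,interpolation=cv2.INTER_CUBIC)) 
cv2.imwrite('pics/c2.png',cv2.resize(im[170:310,240:500],None,fx=3,fy=3,interpolation=cv2.INTER_CUBIC))
g=cv2.cvtColor(im,cv2.COLOR_BGR2HSV)
m=cv2.inRange(g,(18,130,90),(32,255,255)); m[:175]=0;m[310:]=0;m[:,:108]=0;m[:,236:]=0
n,l,s,ce=cv2.connectedComponentsWithStats(m)
for i in range(1,n):
    if s[i,4]>60:
        pts=np.argwhere(l==i)[:,::-1].astype(np.float32)
        r=cv2.minAreaRect(pts);print(r,s[i,4],ce[i].round(1))
        B=cv2.boxPoints(r);print([p2w('top',*b,.022)[:2].tolist() for b in B], p2w('top',*r[0],.022)[:2],p2w('top',*ce[i],.022)[:2])
E
```

```text
((125.04907989501953, 245.00244140625), (15.423981666564941, 68.80209350585938), 2.815556764602661) 584 [127.6 245.1]
[[0.4088, 0.4361], [0.579, 0.4288], [0.5763, 0.3896], [0.4065, 0.3974]] [0.4922 0.4128] [0.4918 0.4064]
((187.5342254638672, 237.1332550048828), (45.609092712402344, 15.409934997558594), 86.90594482421875) 419 [189.4 237.4]
[[0.5647, 0.2784], [0.566, 0.2399], [0.4537, 0.2344], [0.4522, 0.2725]] [0.509  0.2562] [0.5083 0.2517]
((218.34786987304688, 244.19287109375), (57.556636810302734, 16.625133514404297), 81.52884674072266) 508 [215.8 244.6]
[[0.558, 0.2103], [0.5632, 0.1694], [0.4231, 0.1499], [0.4178, 0.1904]] [0.4902 0.1799] [0.4894 0.1862]
((155.93423461914062, 248.3060302734375), (33.04672622680664, 16.193626403808594), 81.57302856445312) 362 [154.5 248.5]
[[0.5207, 0.3614], [0.5258, 0.3212], [0.4451, 0.3091], [0.4399, 0.3491]] [0.4828 0.3352] [0.4822 0.3389]
```

View pics/c1.png

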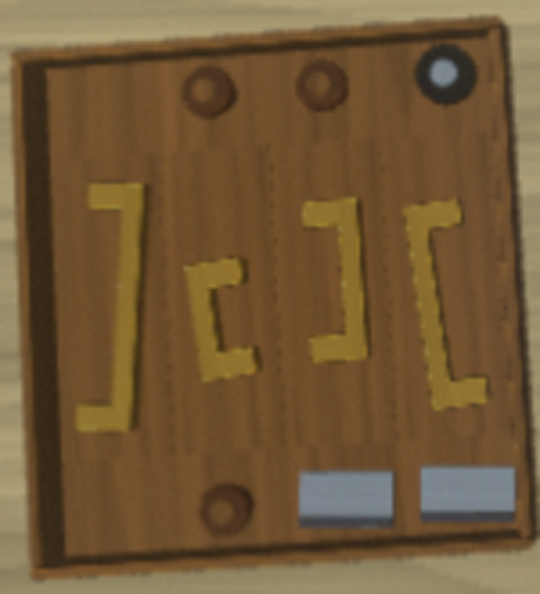

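View pics/c2.png

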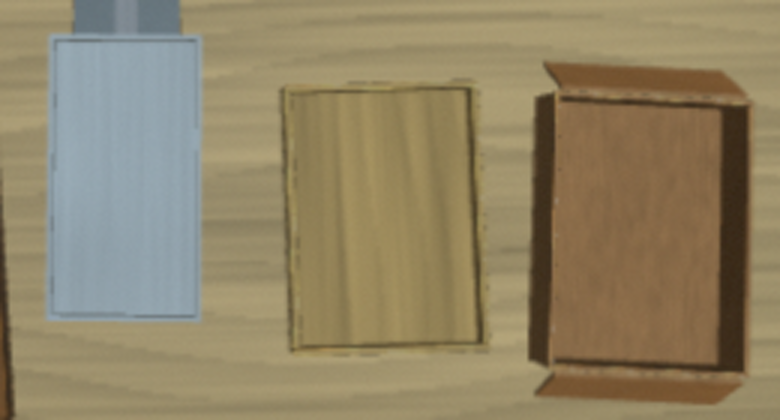

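Lengths match: the long is leftmost (feet +y), then smallest (feet −y), short (feet +y) and middle (feet −y). I still need the pan height, so I'll enlarge the scene view around the pan.

```bash
python3 - <<'E'
import cv2
im=cv2.imread('pics/scene0.png')
cv2.imwrite('pics/c3.png',cv2.resize(im[155:300,185:325],None,fx=4,fy=4,interpolation=cv2.INTER_CUBIC))
E
```

```text
(no output)
```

View pics/c3.png

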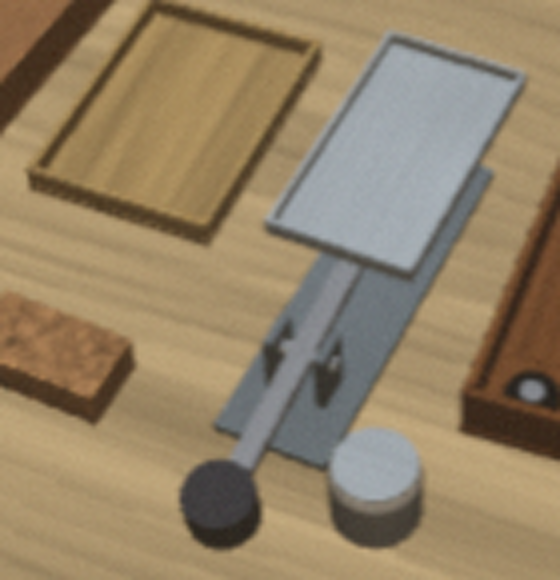

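The pan rim corners in the scene picture are (282.5,163), (316.5,174), (251.5,211.5) and (288,223). I'll triangulate these against the top view and work out all the targets.

```bash
python3 - <<'E'
from h import *
from scipy.optimize import least_squares
T=[(307,277),(255.7,277),(307,182),(256,181.7)];S=[(282.5,163.3),(316.5,173.8),(251.5,211.5),(288,223.3)]
def f(p,sz=(.212,.112),T=T,S=S):
    x,y,z,a=p;c,s=np.cos(a),np.sin(a)
    P=[(x+c*u-s*v,y+s*u+c*v,z) for u,v in [(-sz[0]/2,-sz[1]/2),(-sz[0]/2,sz[1]/2),(sz[0]/2,-sz[1]/2),(sz[0]/2,sz[1]/2)]]
    r=w2p('top',P)-T
    if S: r=np.vstack([r,w2p('scene',P)-S])
    return r.ravel()
for sz in[(.212,.112),(.216,.116)]:
    r=least_squares(f,[.5,0,.09,0],args=(sz,),diff_step=1e-2);print('pan',r.x.round(4),r.fun.round(1))
q=lambda u,v:(240+u/3,170+v/3)
t=[p2w('top',*q(*k),.026)[:2] for k in[(490,348),(292,351),(474,82),(282,87)]];print('tray',np.round(t,3).tolist(),np.mean(t,0))
t=[p2w('top',*q(*k),.05)[:2] for k in[(746,374),(552,366),(748,102),(555,97)]];print('carton',np.round(t,3).tolist(),np.mean(t,0))
q=lambda u,v:(95+u/3.6,160+v/3.6)
t=[p2w('top',*q(*k),.05)[:2] for k in[(535,541),(37,576),(500,18),(14,52)]];print('crate',np.round(t,3).tolist(),np.mean(t,0))
# pulls, bar edge corners in crop (top face z .026)
for n,a,b in[('long',((143,184),(122,184)),((131,430),(107,430))),]:pass
im=cv2.imread('pics/top0.png');m=cv2.inRange(cv2.cvtColor(im,cv2.COLOR_BGR2HSV),(18,130,90),(32,255,255))
for n,cx,cy,L,fs,a0 in[('long',.4922,.4008,.17,1,-.045),('mid',.490,.192,.14,-1,.138),('short',.509,.2442,.11,1,.05),('small',.4828,.347,.08,-1,.15)]:
    best=None
    def cost(p):
        x,y,a=p;c,s=np.cos(a),np.sin(a);M=np.zeros(im.shape[:2],np.uint8)
        h=L/2;poly=[(-h,-7*fs/1e3),(h,-7*fs/1e3),(h,.031*fs),(h-.018,.031*fs),(h-.018,.007*fs),(-h+.018,.007*fs),(-h+.018,.031*fs),(-h,.031*fs)]
        for z in(.010,.026):
            P=w2p('top',[(x+c*u-s*v,y+s*u+c*v,z) for u,v in poly]);cv2.fillPoly(M,[np.round(P*16).astype(np.int32)],1,shift=4)
        x0,y0=P.min(0).astype(int)-6;x1,y1=P.max(0).astype(int)+6
        return ((M[y0:y1,x0:x1]>0)!=(m[y0:y1,x0:x1]>0)).sum()
    p=np.array([cx,cy,a0]);st=np.array([.003,.003,.04])
    for k in range(5):
        g=[p+st*np.array(d) for d in np.ndindex(5,5,5) for d in[np.array(d)-2]]
        v=[cost(i) for i in g];p=np.mean([g[i] for i in range(125) if v[i]==min(v)],0);st=st*.55
    print(n,p.round(4),min(v))
E
```

```text
pan [ 0.5204 -0.      0.0837  0.    ] [10.1 -0.6 12.3  0.2  7.7  2.  10.4  3.4 -7.8 -0.2 -8.8 -1.1 -5.9 -1.4
 -7.1 -1.9]
pan [0.5202 0.     0.0764 0.    ] [10.7 -0.1 11.6  0.8  8.3  1.6  9.7  3.  -8.   0.9 -8.   0.3 -6.6  0.5
 -6.7  0.4]
tray [[0.38, -0.269], [0.381, -0.109], [0.597, -0.265], [0.596, -0.107]] [ 0.48855 -0.18745]
carton [[0.359, -0.464], [0.369, -0.31], [0.574, -0.477], [0.581, -0.322]] [ 0.47065  -0.393475]
crate [[0.334, 0.117], [0.315, 0.449], [0.681, 0.136], [0.666, 0.468]] [0.49905  0.292225]
long [ 0.4913  0.4028 -0.0662] 170
mid [0.4897 0.1927 0.1138] 78Traceback (most recent call last):
  File "<stdin>", line 32, in <module>
  File "<stdin>", line 26, in cost
  File "h.py", line 13, in w2p
    c,f,R,t=cam(n); K=np.array([[f,0,c['cx']],[0,f,c['cy']],[0,0,1]])
            ~~~^^^
  File "h.py", line 6, in cam
    c=env.calibration(n); f=210/np.tan(np.radians(c['vertical_fov'])/2)
ValueError: time passes only in moves, steps and waits
```

```bash
python3 - <<'E'
s=open('h.py').read().replace("def cam(n):","from functools import lru_cache\n@lru_cache\ndef cam(n):")
s+='''
from scipy.optimize import differential_evolution
def fitpull(m,cx,cy,L,fs,a0,z0=.008):
    h=L/2;f=fs
    poly=[(-h,-.007*f),(h,-.007*f),(h,.031*f),(h-.018,.031*f),(h-.018,.007*f),(-h+.018,.007*f),(-h+.018,.031*f),(-h,.031*f)]
    def cost(p):
        x,y,a=p;c,s=np.cos(a),np.sin(a);M=np.zeros(m.shape,np.uint8)
        for z in np.linspace(z0+.002,z0+.018,4):
            P=w2p('top',[(x+c*u-s*v,y+s*u+c*v,z) for u,v in poly])
            cv2.fillPoly(M,[np.round(P*16).astype(np.int32)],1,shift=4)
        x0,y0=P.min(0).astype(int)-5;x1,y1=P.max(0).astype(int)+5
        return float(((M[y0:y1,x0:x1]>0)!=(m[y0:y1,x0:x1]>0)).sum())
    r=differential_evolution(cost,[(cx-.015,cx+.015),(cy-.015,cy+.015),(a0-.12,a0+.12)],seed=0,maxiter=30,tol=1e-6)
    return r.x.round(4),r.fun
def mask(im):
    return cv2.inRange(cv2.cvtColor(im,cv2.COLOR_RGB2HSV),(18,130,80),(32,255,255))
'''
open('h.py','w').write(s)
E
cat > a.py <<'E'
from h import *
from scipy.optimize import least_squares
T=[(307,277),(255.7,277),(307,182),(256,181.7)];S=[(282.5,163.3),(316.5,173.8),(251.5,211.5),(288,223.3)]
def f(p,sz):
    x,y,z,a=p;c,s=np.cos(a),np.sin(a)
    P=[(x+c*u-s*v,y+s*u+c*v,z) for u,v in [(-sz/2,-sz/2+.05),(-sz/2,sz/2-.05),(sz/2,-sz/2+.05),(sz/2,sz/2-.05)]]
    return np.vstack([w2p('top',P)-T,w2p('scene',P)-S]).ravel()
for sz in(.212,.214):
    r=least_squares(f,[.5,.01,.09,.02],args=(sz,),diff_step=.1);r=least_squares(f,r.x+1e-3,args=(sz,),diff_step=.05);print('pan rim',sz,r.x.round(4),r.fun.round(1))
m=mask(cv2.imread('pics/top0.png')[:,:,::-1].copy())
for n,*k in[('long',.4922,.4008,.17,1,-.045),('mid',.490,.192,.14,-1,.138),('short',.509,.2442,.11,1,.05),('small',.4828,.347,.08,-1,.15)]:print(n,*fitpull(m,*k))
E
python3 a.py
```

```text
pan rim 0.212 [ 0.5237  0.0242  0.0938 -0.0235] [-1.4 -0.9  0.3 -1.1 -1.4  0.8  0.8  1.  -0.3  0.2 -1.2 -0.1  0.3 -1.
 -0.8 -0.7]
pan rim 0.214 [ 0.5234  0.0241  0.0926 -0.025 ] [-1.  -0.3 -0.1 -0.7 -0.9  0.6  0.5  0.7 -0.4  0.1 -0.7  0.  -0.1 -0.7
 -0.7 -0.1]
long [ 0.4913  0.4041 -0.0563] 159.0
mid [0.4881 0.1931 0.1517] 67.0
short [0.5092 0.2452 0.0628] 65.0
small [0.4823 0.3476 0.1167] 70.0
```

```bash
sed -i 's/np.linspace(z0+.002,z0+.018,4)/(z0+.018,)/' h.py; sed -i '/^for sz/d' a.py; python3 a.py; python3 - <<'E'
from h import *
print(env.read_state()['t'])
im=cv2.imread('pics/top0.png');h=cv2.cvtColor(im,cv2.COLOR_BGR2HSV)
for v in(235,245,255):print([tuple(int(k) for k in h[v,u]) for u in range(122,138)])
E
```

```text
long [ 0.492   0.3993 -0.0374] 38.0
mid [0.4896 0.1914 0.1287] 46.0
short [0.5091 0.2435 0.0482] 42.0
small [0.4813 0.3454 0.1453] 22.0
0.1
[(16, 156, 108), (15, 151, 110), (15, 156, 113), (16, 157, 115), (16, 159, 119), (18, 168, 123), (20, 170, 135), (21, 171, 139), (21, 172, 139), (21, 169, 142), (21, 177, 138), (21, 186, 111), (19, 177, 72), (16, 162, 85), (15, 160, 102), (16, 161, 106)]
[(15, 161, 108), (15, 158, 108), (15, 159, 109), (16, 160, 116), (17, 166, 120), (19, 168, 129), (21, 169, 137), (20, 172, 141), (21, 173, 140), (21, 179, 137), (20, 171, 112), (19, 177, 69), (17, 164, 73), (16, 162, 99), (15, 156, 113), (15, 162, 110)]
[(16, 156, 108), (16, 161, 108), (16, 160, 107), (16, 160, 110), (18, 166, 123), (19, 169, 136), (20, 169, 142), (21, 171, 143), (20, 174, 142), (21, 178, 129), (20, 179, 101), (19, 181, 72), (16, 164, 90), (15, 162, 112), (16, 165, 116), (15, 161, 111)]
```

Emit:
{"name": "play_rows", "arguments": {
  "commands": [
    [2.6, 4.2, 0.3, 0.7],
    [5.3, 8.4, 0.3, 1.4],
    [5.3, 8.4, 0.3, 1.4],
    [5.3, 8.4, 0.3, 1.4],
    [5.3, 8.4, 0.3, 1.4],
    [5.3, 8.4, 0.3, 1.4],
    [5.3, 8.4, 0.3, 1.4],
    [5.3, 8.4, 0.3, 1.4],
    [6.2, 19.4, -1, 2.79],
    [6.2, 19.4, -1, 2.79],
    [6.2, 19.4, -1, 2.79],
    [6.2, 19.4, -1, 2.79],
    [6.2, 19.4, -1, 2.79],
    [6.2, 19.4, -1, 2.79],
    [6.2, 19.4, -1, 2.79],
    [6.2, 19.4, -1, 2.79],
    [6.2, 19.4, -1, 2.79],
    [6.2, 19.4, -1, 2.79],
    [6.2, 19.4, -1, 2.79],
    [6.2, 19.4, -1, 2.79]
  ],
  "grip": -0.15,
  "newtons": 80
}}

```text
t: 2.6
ee_pos: [0.4939, 0.3976, 0.1819]
tool_rot: [0.021, 1.0, 0.0, 0.0]
contact_force: [0.5, 0.6, 0.7]
finger_gap: 0.0363
```

Emit:
{"name": "play_rows", "arguments": {
  "commands": [
    [-0.03, 0.03, -1.0, 0],
    [-0.03, 0.03, -2.0, 0],
    [-0.03, 0.03, -2.8, 0],
    [-0.03, 0.03, -3.2, 0],
    [-0.03, 0.03, -3.4, 0],
    [-0.03, 0.03, -3.4, 0],
    [-0.03, 0.03, -3.4, 0]
  ]
}}

```text
t: 3.48
ee_pos: [0.4931, 0.4007, 0.0131]
tool_rot: [0.02, 1.0, 0.001, 0.001]
contact_force: [0.6, -0.2, 0.4]
finger_gap: 0.0366
```

Emit:
{"name": "play_rows", "arguments": {
  "commands": [
    [0, 0, 0, 0],
    [0, 0, 0, 0],
    [0, 0, 0, 0],
    [0, 0, 0, 0],
    [0, 0, 0, 0],
    [0, 0, 0, 0]
  ],
  "grip": -1
}}

```text
t: 4.22
ee_pos: [0.4927, 0.4005, 0.0128]
tool_rot: [0.02, 1.0, 0.0, 0.001]
contact_force: [-1.4, -1.6, 7.3]
finger_gap: 0.0116
```

Emit:
{"name": "play_rows", "arguments": {
  "commands": [
    [0, 0, 0.2, 0],
    [0, 0, 0.5, 0],
    [0, 0, 1, 0],
    [0, 0, 2, 0],
    [0, 0, 3, 0],
    [0, 0, 3.5, 0],
    [0, 0, 3.5, 0],
    [0, 0, 3.5, 0]
  ]
}}

```text
t: 5.22
ee_pos: [0.4914, 0.3999, 0.1849]
tool_rot: [0.02, 1.0, -0.0, -0.001]
contact_force: [0.7, -0.9, -5.2]
finger_gap: 0.0114
```

```bash
python3 - <<'E'
from h import *
a=snap('scene','s1');cv2.imwrite('pics/s1c.png',cv2.resize(a[80:280,250:460,::-1],None,fx=2.8,fy=2.8))
E
```

```text
(no output)
```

View pics/s1c.png

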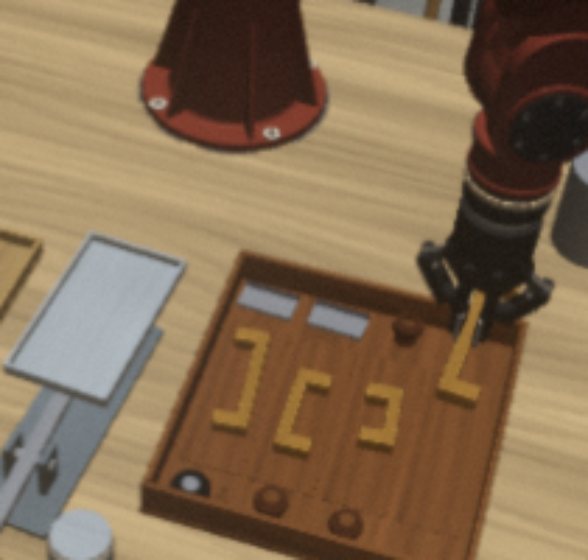

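Emit:
{"name": "play_rows", "arguments": {
  "commands": [
    [0.1, -1, 0, 0.01],
    [0.2, -2.1, 0, 0.01],
    [0.3, -3.3, 0, 0.01],
    [0.4, -4.5, 0, 0.01],
    [0.5, -5.7, 0, 0.01],
    [0.6, -6.7, 0, 0.01],
    [0.64, -7.4, 0, 0.01],
    [0.64, -7.64, 0, 0.01],
    [0.64, -7.64, 0, 0.01],
    [0.64, -7.64, -0.6, 0.01],
    [0.64, -7.64, -1.2, 0.01],
    [0.64, -7.64, -1.5, 0.01],
    [0.64, -7.64, -1.7, 0.01],
    [0.64, -7.64, -1.8, 0.01],
    [0.64, -7.64, -1.8, 0.01],
    [0.64, -7.64, -1.8, 0.01]
  ]
}}

```text
t: 7.28
ee_pos: [0.5245, 0.0181, 0.0972]
tool_rot: [0.015, 1.0, -0.0, 0.001]
contact_force: [0.3, 0.0, -4.9]
finger_gap: 0.0116
```

```bash
python3 - <<'E'
from h import *
a=snap('scene','s2')[110:260,210:350];b=snap('top','t2')[160:290,240:340]
cv2.imwrite('pics/s2c.png',np.hstack([cv2.resize(x[:,:,::-1],(400,430)) for x in(a,b)]));print(env.read_state()['contact_force'])
E
```

```text
[-0.48012812  0.28400621 -5.43943329]
```

View pics/s2c.png

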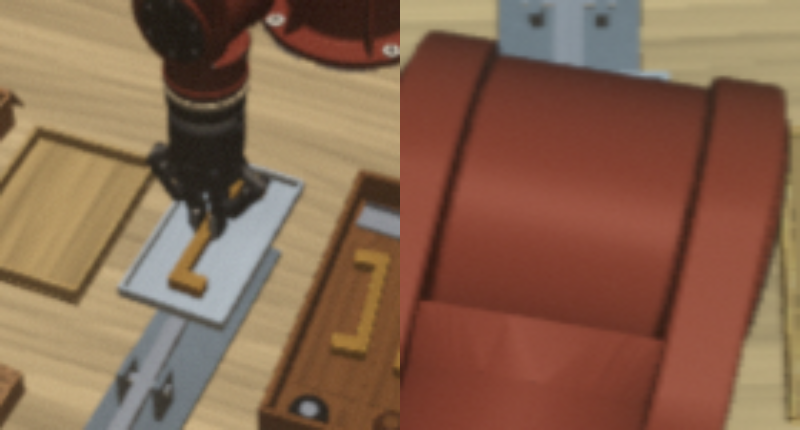

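The pull hangs just above the pan, centred on it. I'll lower in small steps.

Emit:
{"name": "play_rows", "arguments": {
  "commands": [
    [0, 0, -0.06, 0],
    [0, 0, -0.12, 0],
    [0, 0, -0.12, 0],
    [0, 0, -0.12, 0]
  ]
}}

```text
t: 7.88
ee_pos: [0.524, 0.0181, 0.0904]
tool_rot: [0.015, 1.0, -0.0, 0.0]
contact_force: [0.2, -0.6, -3.0]
finger_gap: 0.0115
```

Emit:
{"name": "play_rows", "arguments": {
  "commands": [
    [0, 0, -0.06, 0],
    [0, 0, -0.1, 0],
    [0, 0, -0.1, 0],
    [0, 0, -0.1, 0]
  ]
}}

```text
t: 8.38
ee_pos: [0.5239, 0.0182, 0.0853]
tool_rot: [0.015, 1.0, 0.0, -0.0]
contact_force: [-1.1, -0.1, -4.0]
finger_gap: 0.0118
```

Emit:
{"name": "play_rows", "arguments": {
  "commands": [
    [0, 0, 0, 0],
    [0, 0, 0, 0],
    [0, 0, 0, 0],
    [0, 0, 0, 0],
    [0, 0, 1, 0],
    [0, 0, 2, 0],
    [0, 0, 2, 0],
    [0, 0, 2, 0],
    [0, 0, 2, 0],
    [0, 0, 2, 0],
    [0, 0, 2, 0],
    [0, 0, 2, 0],
    [0, 0, 2, 0]
  ],
  "grip": -0.15
}}

```text
t: 10.0
ee_pos: [0.524, 0.0182, 0.1853]
tool_rot: [0.015, 1.0, 0.0, -0.0]
contact_force: [0.6, -0.3, -0.3]
finger_gap: 0.0364
```

```bash
python3 - <<'E'
from h import *
a=snap('scene','s3')[110:260,210:350]
cv2.imwrite('pics/s3c.png',cv2.resize(a[:,:,::-1],None,fx=4,fy=4));print(env.read_state()['contact_force'])
E
```

```text
[ 0.11694065 -0.00191099 -0.26495571]
```

View pics/s3c.png

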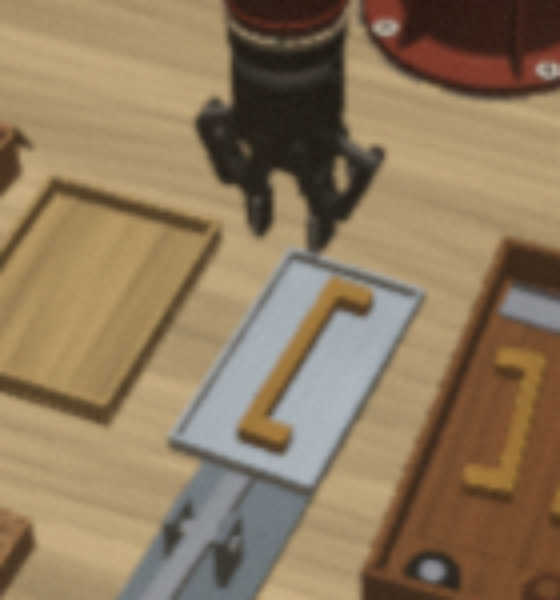

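The pan is down: its near-left corner moved from row 211.5 to 220. The long pull is solid, so I'll re-grip it and take it to the tray.

Emit:
{"name": "play_rows", "arguments": {
  "commands": [
    [0, 0, -1, 0],
    [0, 0, -2, 0],
    [0, 0, -2.4, 0],
    [0, 0, -2.65, 0],
    [0, 0, -2.65, 0],
    [0, 0, -2.65, 0]
  ]
}}

```text
t: 10.8
ee_pos: [0.5249, 0.018, 0.0541]
tool_rot: [0.015, 1.0, -0.0, 0.001]
contact_force: [0.0, 0.9, 0.3]
finger_gap: 0.0363
```

Emit:
{"name": "play_rows", "arguments": {
  "commands": [
    [0, 0, 0, 0],
    [0, 0, 0, 0],
    [0, 0, 0, 0],
    [0, 0, 0, 0],
    [0, 0, 0, 0],
    [0, 0, 0, 0]
  ],
  "grip": -1
}}

```text
t: 11.55
ee_pos: [0.5247, 0.0182, 0.0542]
tool_rot: [0.015, 1.0, 0.0, 0.001]
contact_force: [-1.6, 1.6, 4.9]
finger_gap: 0.0113
```

Emit:
{"name": "play_rows", "arguments": {
  "commands": [
    [0, 0, 0.2, 0],
    [0, 0, 0.6, 0],
    [0, 0, 1.4, 0],
    [0, 0, 2, 0],
    [0, 0, 2, 0]
  ]
}}

```text
t: 12.18
ee_pos: [0.5254, 0.0179, 0.1552]
tool_rot: [0.015, 1.0, -0.0, 0.002]
contact_force: [-0.0, -0.0, -5.1]
finger_gap: 0.0117
```

Emit:
{"name": "play_rows", "arguments": {
  "commands": [
    [-0.2, -1, 0, 0.02],
    [-0.4, -2, 0, 0.04],
    [-0.6, -2.9, 0, 0.04],
    [-0.74, -3.3, 0, 0.04],
    [-0.74, -3.36, 0, 0.04],
    [-0.74, -3.36, 0, 0.04],
    [-0.74, -3.36, -1, 0.04],
    [-0.74, -3.36, -2, 0.04],
    [-0.74, -3.36, -2.5, 0.04],
    [-0.74, -3.36, -2.7, 0.04],
    [-0.74, -3.36, -2.82, 0.04],
    [-0.74, -3.36, -2.84, 0.04],
    [-0.74, -3.36, -2.84, 0.04]
  ]
}}

```text
t: 13.8
ee_pos: [0.4876, -0.1501, 0.0118]
tool_rot: [-0.005, 1.0, -0.0, 0.001]
contact_force: [0.4, 0.2, -5.4]
finger_gap: 0.0115
```

Emit:
{"name": "play_rows", "arguments": {
  "commands": [
    [0, 0, -0.03, 0],
    [0, 0, -0.03, 0],
    [0, 0, -0.03, 0]
  ]
}}

```text
t: 14.18
ee_pos: [0.4877, -0.1502, 0.0115]
tool_rot: [-0.005, 1.0, -0.0, 0.001]
contact_force: [-6.9, 3.4, 11.0]
finger_gap: 0.0115
```

Emit:
{"name": "play_rows", "arguments": {
  "commands": [
    [0, 0, 0, 0],
    [0, 0, 0, 0],
    [0, 0, 0, 0],
    [0, 0, 0, 0],
    [0, 0, 1, 0],
    [0, 0, 2, 0],
    [0, 0, 3, 0],
    [0, 0, 4, 0],
    [0, 0, 4, 0]
  ],
  "grip": -0.3
}}

```text
t: 15.3
ee_pos: [0.4888, -0.1509, 0.2137]
tool_rot: [-0.005, 1.0, -0.002, 0.003]
contact_force: [0.7, -0.3, -0.8]
finger_gap: 0.03
```

```bash
cat > look.py <<'E'
from h import *
import sys
m=mask(snap('top',sys.argv[1]))
K=dict(mid=(.4896,.1914,.14,-1,.1287),short=(.5091,.2435,.11,1,.048),small=(.4813,.3454,.08,-1,.145))
for n in sys.argv[2:]:print(n,*fitpull(m,*K[n]))
E
python3 look.py t4 mid short small
```

```text
mid [0.4896 0.1909 0.1373] 35.0
short [0.5091 0.2429 0.0513] 22.0
small [0.4817 0.3456 0.1302] 29.0
```

Emit:
{"name": "play_rows", "arguments": {
  "commands": [
    [0, 1.2, 0, 0.05],
    [0, 2.4, 0, 0.1],
    [0, 3.6, 0, 0.12],
    [0, 4.8, 0, 0.12],
    [0.02, 6, 0, 0.12],
    [0.02, 6.7, 0, 0.12],
    [0.02, 6.84, -0.5, 0.12],
    [0.02, 6.84, -0.8, 0.12],
    [0.02, 6.84, -1.5, 0.12],
    [0.02, 6.84, -2.5, 0.12],
    [0.02, 6.84, -3.3, 0.12],
    [0.02, 6.84, -3.8, 0.12],
    [0.02, 6.84, -4, 0.12],
    [0.02, 6.84, -4, 0.12],
    [0.02, 6.84, -4, 0.12]
  ],
  "grip": -0.15
}}

```text
t: 17.23
ee_pos: [0.4885, 0.192, 0.01]
tool_rot: [-0.064, 0.998, 0.0, 0.0]
contact_force: [0.6, -0.3, 0.4]
finger_gap: 0.0362
```

Emit:
{"name": "play_rows", "arguments": {
  "commands": [
    [0, 0, 0, 0],
    [0, 0, 0, 0],
    [0, 0, 0, 0],
    [0, 0, 0, 0],
    [0, 0, 0, 0],
    [0, 0, 0, 0]
  ],
  "grip": -1
}}

```text
t: 17.98
ee_pos: [0.4886, 0.1921, 0.0102]
tool_rot: [-0.065, 0.998, -0.0, 0.001]
contact_force: [-1.8, -1.7, 5.5]
finger_gap: 0.0117
```

Emit:
{"name": "play_rows", "arguments": {
  "commands": [
    [0, 0, 0.2, 0],
    [0, 0, 0.5, 0],
    [0, 0, 1, 0],
    [0, 0, 2, 0],
    [0, 0, 3, 0],
    [0, 0, 3.4, 0],
    [0, 0, 3.4, 0],
    [0, 0, 3.4, 0]
  ]
}}

```text
t: 18.98
ee_pos: [0.487, 0.1921, 0.177]
tool_rot: [-0.065, 0.998, -0.0, -0.002]
contact_force: [-0.4, -0.7, -4.3]
finger_gap: 0.0118
```

Emit:
{"name": "play_rows", "arguments": {
  "commands": [
    [0.2, -1, 0, -0.08],
    [0.4, -2, 0, -0.15],
    [0.6, -2.9, 0, -0.15],
    [0.73, -3.24, 0, -0.15],
    [0.73, -3.24, 0, -0.15],
    [0.73, -3.24, -0.6, -0.15],
    [0.73, -3.24, -1.2, -0.15],
    [0.73, -3.24, -1.6, -0.15],
    [0.73, -3.24, -1.75, -0.15],
    [0.73, -3.24, -1.81, -0.15],
    [0.73, -3.24, -1.81, -0.15],
    [0.73, -3.24, -1.81, -0.15]
  ]
}}

```text
t: 20.48
ee_pos: [0.5251, 0.0302, 0.0898]
tool_rot: [0.01, 1.0, 0.0, 0.001]
contact_force: [-0.4, 1.4, -1.7]
finger_gap: 0.0122
```

Contact has been made, so I'll release.

Emit:
{"name": "play_rows", "arguments": {
  "commands": [
    [0, 0, 0, 0],
    [0, 0, 0, 0],
    [0, 0, 0, 0],
    [0, 0, 0, 0],
    [0, 0, 1, 0],
    [0, 0, 2, 0],
    [0, 0, 2, 0],
    [0, 0, 2, 0],
    [0, 0, 2, 0],
    [0, 0, 2, 0],
    [0, 0, 2, 0],
    [0, 0, 2, 0],
    [0, 0, 2, 0]
  ],
  "grip": -0.15
}}

```text
t: 22.1
ee_pos: [0.5245, 0.0302, 0.1888]
tool_rot: [0.01, 1.0, 0.0, 0.0]
contact_force: [0.5, -0.7, -0.7]
finger_gap: 0.0363
```

```bash
python3 - <<'E'
from h import *
a=snap('scene','s5')[110:260,130:350]
cv2.imwrite('pics/s5c.png',cv2.resize(a[:,:,::-1],None,fx=3.5,fy=3.5))
E
```

```text
(no output)
```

View pics/s5c.png

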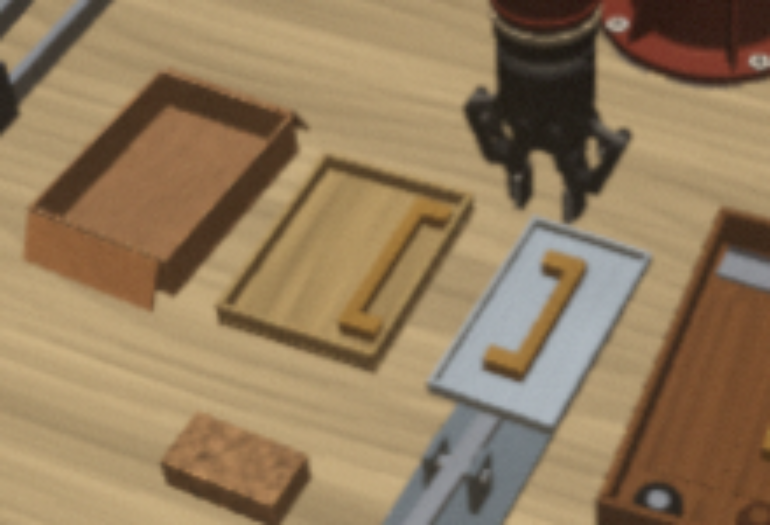

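The pan is down again (corner at row 221), so the middle pull is also solid. The long one lies well in the tray.

Emit:
{"name": "play_rows", "arguments": {
  "commands": [
    [0, 0, -1, 0],
    [0, 0, -2, 0],
    [0, 0, -2.4, 0],
    [0, 0, -2.7, 0],
    [0, 0, -2.72, 0],
    [0, 0, -2.72, 0]
  ]
}}

```text
t: 22.9
ee_pos: [0.5252, 0.0301, 0.0539]
tool_rot: [0.01, 1.0, -0.0, 0.001]
contact_force: [-0.8, 0.2, -0.4]
finger_gap: 0.0361
```

Emit:
{"name": "play_rows", "arguments": {
  "commands": [
    [0, 0, 0, 0],
    [0, 0, 0, 0],
    [0, 0, 0, 0],
    [0, 0, 0, 0],
    [0, 0, 0, 0],
    [0, 0, 0, 0]
  ],
  "grip": -1
}}

```text
t: 23.65
ee_pos: [0.5253, 0.0302, 0.0542]
tool_rot: [0.01, 1.0, -0.0, 0.001]
contact_force: [-1.4, 1.0, 5.4]
finger_gap: 0.0114
```

Emit:
{"name": "play_rows", "arguments": {
  "commands": [
    [0, 0, 0.2, 0],
    [0, 0, 0.6, 0],
    [0, 0, 1.4, 0],
    [0, 0, 2, 0],
    [0, 0, 2, 0]
  ]
}}

```text
t: 24.28
ee_pos: [0.5259, 0.0299, 0.1552]
tool_rot: [0.01, 1.0, -0.0, 0.002]
contact_force: [-0.4, -0.1, -4.7]
finger_gap: 0.0117
```

Emit:
{"name": "play_rows", "arguments": {
  "commands": [
    [-0.2, -1, 0, 0.02],
    [-0.4, -2, 0, 0.03],
    [-0.6, -3.1, 0, 0.03],
    [-0.75, -4.2, 0, 0.03],
    [-0.75, -4.9, 0, 0.03],
    [-0.75, -5.12, 0, 0.03],
    [-0.75, -5.12, 0, 0.03],
    [-0.75, -5.12, -1, 0.03],
    [-0.75, -5.12, -2, 0.03],
    [-0.75, -5.12, -2.5, 0.03],
    [-0.75, -5.12, -2.7, 0.03],
    [-0.75, -5.12, -2.82, 0.03],
    [-0.75, -5.12, -2.86, 0.03],
    [-0.75, -5.12, -2.86, 0.03]
  ]
}}

```text
t: 26.02
ee_pos: [0.4878, -0.2258, 0.0116]
tool_rot: [-0.005, 1.0, -0.0, 0.001]
contact_force: [-3.3, 4.7, 5.9]
finger_gap: 0.0114
```

Emit:
{"name": "play_rows", "arguments": {
  "commands": [
    [0, 0, 0, 0],
    [0, 0, 0, 0],
    [0, 0, 0, 0],
    [0, 0, 0, 0],
    [0, 0, 1, 0],
    [0, 0, 2, 0],
    [0, 0, 3, 0],
    [0, 0, 4, 0],
    [0, 0, 4, 0]
  ],
  "grip": -0.3
}}

```text
t: 27.15
ee_pos: [0.4887, -0.2272, 0.2144]
tool_rot: [-0.005, 1.0, -0.002, 0.003]
contact_force: [0.4, -0.7, -0.3]
finger_gap: 0.0299
```

```bash
python3 look.py t6 short small
```

```text
short [0.5092 0.2434 0.0543] 32.0
small [0.4963 0.3592 0.2161] 139.0
```

```bash
python3 - <<'E'
from h import *
im=cv2.imread('pics/t6.png')
m=mask(im[:,:,::-1].copy());m[:175]=0;m[310:]=0;m[:,:104]=0;m[:,240:]=0
n,l,s,ce=cv2.connectedComponentsWithStats(m)
for i in range(1,n):
    if s[i,4]>60:
        r=cv2.minAreaRect(np.argwhere(l==i)[:,::-1].astype(np.float32));print(r,s[i,4],ce[i].round(1))
        print([p2w('top',*b,.026)[:2].tolist() for b in cv2.boxPoints(r)])
cv2.imwrite('pics/c6.png',cv2.resize(im[160:325,95:410],None,fx=2.5,fy=2.5,interpolation=cv2.INTER_CUBIC))
E
```

```text
((187.93846130371094, 237.39230346679688), (45.041656494140625, 16.141775131225586), 86.8201675415039) 443 [189.8 237.4]
[[0.5631, 0.2772], [0.5645, 0.2371], [0.454, 0.2315], [0.4525, 0.2713]]
((150.22999572753906, 239.6099853515625), (32.668338775634766, 16.970563888549805), 81.8698959350586) 366 [148.4 239.8]
[[0.542, 0.3751], [0.5471, 0.3329], [0.4673, 0.3214], [0.4621, 0.3632]]
```

View pics/c6.png

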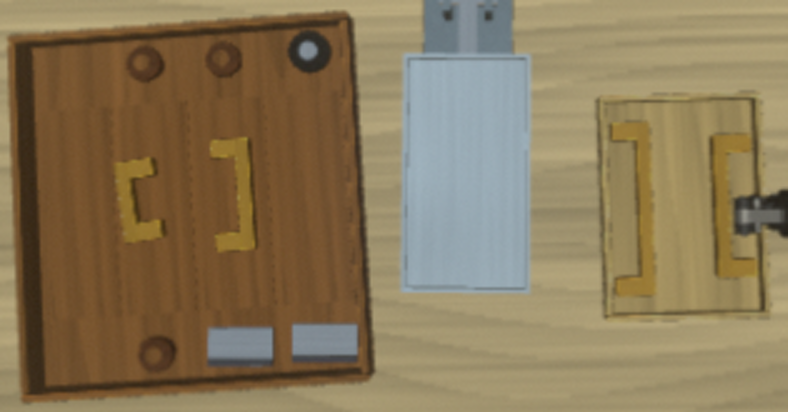

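The smallest pull has been knocked to about (0.505, 0.36), the short is unmoved, and both pulls in the tray lie well. I'll fetch the short.

Emit:
{"name": "play_rows", "arguments": {
  "commands": [
    [0, 1.2, 0, 0.02],
    [0, 2.4, 0, 0.04],
    [0.1, 3.6, 0, 0.04],
    [0.2, 4.8, 0, 0.04],
    [0.3, 6, 0, 0.04],
    [0.41, 7.2, 0, 0.04],
    [0.41, 8.4, 0, 0.04],
    [0.41, 9.2, 0, 0.04],
    [0.41, 9.41, 0, 0.04],
    [0.41, 9.41, -0.6, 0.04],
    [0.41, 9.41, -1.5, 0.04],
    [0.41, 9.41, -2.5, 0.04],
    [0.41, 9.41, -3.3, 0.04],
    [0.41, 9.41, -3.8, 0.04],
    [0.41, 9.41, -4, 0.04],
    [0.41, 9.41, -4.02, 0.04],
    [0.41, 9.41, -4.02, 0.04]
  ],
  "grip": -0.15
}}

```text
t: 29.32
ee_pos: [0.5081, 0.2445, 0.0096]
tool_rot: [-0.024, 1.0, 0.0, 0.001]
contact_force: [-0.8, -0.4, 0.4]
finger_gap: 0.0365
```

Emit:
{"name": "play_rows", "arguments": {
  "commands": [
    [0, 0, 0, 0],
    [0, 0, 0, 0],
    [0, 0, 0, 0],
    [0, 0, 0, 0],
    [0, 0, 0, 0],
    [0, 0, 0, 0]
  ],
  "grip": -1
}}

```text
t: 30.08
ee_pos: [0.5082, 0.2449, 0.0099]
tool_rot: [-0.025, 1.0, 0.0, 0.001]
contact_force: [-1.5, -0.7, 6.8]
finger_gap: 0.0121
```

Emit:
{"name": "play_rows", "arguments": {
  "commands": [
    [0, 0, 0.2, 0],
    [0, 0, 0.5, 0],
    [0, 0, 1, 0],
    [0, 0, 2, 0],
    [0, 0, 3, 0],
    [0, 0, 3.4, 0],
    [0, 0, 3.4, 0],
    [0, 0, 3.4, 0]
  ]
}}

```text
t: 31.08
ee_pos: [0.5066, 0.2445, 0.1768]
tool_rot: [-0.025, 1.0, -0.0, -0.001]
contact_force: [-0.4, -0.4, -2.1]
finger_gap: 0.0119
```

Emit:
{"name": "play_rows", "arguments": {
  "commands": [
    [0.1, -1.1, 0, -0.04],
    [0.2, -2.2, 0, -0.07],
    [0.3, -3.3, 0, -0.07],
    [0.34, -4.2, 0, -0.07],
    [0.34, -4.53, 0, -0.07],
    [0.34, -4.53, 0, -0.07],
    [0.34, -4.53, -0.6, -0.07],
    [0.34, -4.53, -1.2, -0.07],
    [0.34, -4.53, -1.6, -0.07],
    [0.34, -4.53, -1.74, -0.07],
    [0.34, -4.53, -1.77, -0.07],
    [0.34, -4.53, -1.77, -0.07],
    [0.34, -4.53, -1.77, -0.07]
  ]
}}

```text
t: 32.7
ee_pos: [0.5252, 0.018, 0.0912]
tool_rot: [0.01, 1.0, -0.0, 0.001]
contact_force: [0.2, 0.5, 0.8]
finger_gap: 0.0119
```

Emit:
{"name": "play_rows", "arguments": {
  "commands": [
    [0, 0, 0, 0],
    [0, 0, 0, 0],
    [0, 0, 0, 0],
    [0, 0, 0, 0],
    [0, 0, 1, 0],
    [0, 0, 2, 0],
    [0, 0, 2, 0],
    [0, 0, 2, 0],
    [0, 0, 2, 0],
    [0, 0, 2, 0],
    [0, 0, 2, 0],
    [0, 0, 2, 0],
    [0, 0, 2, 0]
  ],
  "grip": -0.15
}}

```text
t: 34.33
ee_pos: [0.5245, 0.0182, 0.1903]
tool_rot: [0.01, 1.0, 0.0, 0.0]
contact_force: [0.9, -0.5, -0.4]
finger_gap: 0.0363
```

```bash
python3 - <<'E'
from h import *
a=snap('scene','s7')[110:260,130:350]
cv2.imwrite('pics/s7c.png',cv2.resize(a[:,:,::-1],None,fx=3.5,fy=3.5))
E
```

```text
(no output)
```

View pics/s7c.png

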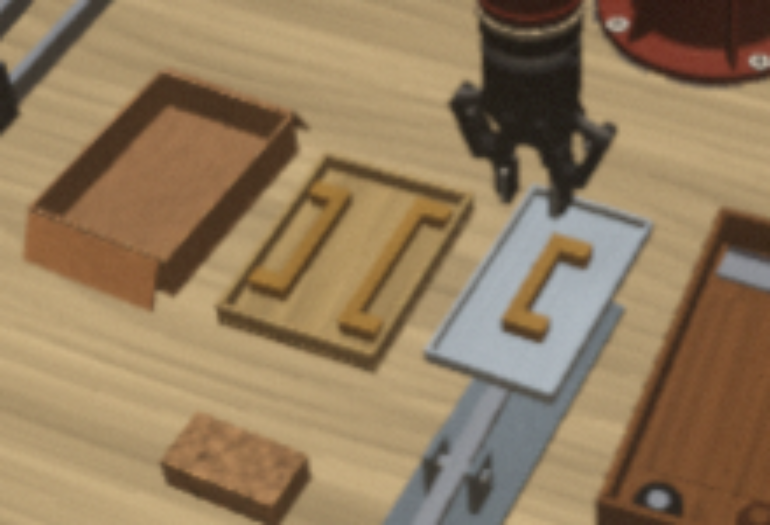

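The pan stays up (corner at row 211.4), so the short pull is hollow and goes to the carton.

Emit:
{"name": "play_rows", "arguments": {
  "commands": [
    [0, 0, -1, 0],
    [0, 0, -1.6, 0],
    [0, 0, -1.9, 0],
    [0, 0, -1.98, 0],
    [0, 0, -1.98, 0],
    [0, 0, -1.98, 0]
  ]
}}

```text
t: 35.12
ee_pos: [0.5253, 0.0181, 0.0926]
tool_rot: [0.01, 1.0, -0.0, 0.001]
contact_force: [0.6, -0.4, -0.1]
finger_gap: 0.0367
```

Emit:
{"name": "play_rows", "arguments": {
  "commands": [
    [0, 0, 0, 0],
    [0, 0, 0, 0],
    [0, 0, 0, 0],
    [0, 0, 0, 0],
    [0, 0, 0, 0],
    [0, 0, 0, 0]
  ],
  "grip": -1
}}

```text
t: 35.88
ee_pos: [0.5246, 0.0182, 0.0914]
tool_rot: [0.01, 1.0, 0.0, 0.0]
contact_force: [1.1, -0.1, 1.0]
finger_gap: 0.0115
```

Emit:
{"name": "play_rows", "arguments": {
  "commands": [
    [0, 0, 0.2, 0],
    [0, 0, 0.6, 0],
    [0, 0, 1.2, 0],
    [0, 0, 1.6, 0],
    [0, 0, 1.6, 0]
  ]
}}

```text
t: 36.5
ee_pos: [0.5256, 0.018, 0.1735]
tool_rot: [0.01, 1.0, -0.0, 0.002]
contact_force: [0.7, 0.1, -2.0]
finger_gap: 0.0116
```

Emit:
{"name": "play_rows", "arguments": {
  "commands": [
    [-0.2, -1.1, 0, -0.035],
    [-0.4, -2.2, 0, -0.035],
    [-0.6, -3.3, 0, -0.035],
    [-0.8, -4.4, 0, -0.035],
    [-1.0, -5.5, 0, -0.035],
    [-1.11, -6.6, 0, -0.035],
    [-1.11, -7.4, 0, -0.035],
    [-1.11, -7.63, 0, -0.035],
    [-1.11, -7.63, 0, -0.035],
    [-1.11, -7.63, -0.8, -0.035],
    [-1.11, -7.63, -1.7, -0.035],
    [-1.11, -7.63, -2.5, -0.035],
    [-1.11, -7.63, -3, -0.035],
    [-1.11, -7.63, -3.2, -0.035],
    [-1.11, -7.63, -3.26, -0.035],
    [-1.11, -7.63, -3.26, -0.035],
    [-1.11, -7.63, -3.26, -0.035]
  ]
}}

```text
t: 38.62
ee_pos: [0.4696, -0.3638, 0.0096]
tool_rot: [0.028, 1.0, -0.001, 0.001]
contact_force: [0.1, -0.3, -0.5]
finger_gap: 0.0118
```

Emit:
{"name": "play_rows", "arguments": {
  "commands": [
    [0, 0, -0.02, 0],
    [0, 0, -0.02, 0],
    [0, 0, -0.02, 0]
  ]
}}

```text
t: 39.0
ee_pos: [0.469, -0.3633, 0.0074]
tool_rot: [0.028, 1.0, 0.0, 0.0]
contact_force: [0.5, 0.2, -0.6]
finger_gap: 0.0116
```

Emit:
{"name": "play_rows", "arguments": {
  "commands": [
    [0, 0, 0, 0],
    [0, 0, 0, 0],
    [0, 0, 0, 0],
    [0, 0, 0, 0],
    [0, 0, 1, 0],
    [0, 0, 2, 0],
    [0, 0, 3, 0],
    [0, 0, 4, 0],
    [0, 0, 4, 0]
  ],
  "grip": -0.3
}}

```text
t: 40.12
ee_pos: [0.4705, -0.365, 0.2124]
tool_rot: [0.028, 1.0, -0.003, 0.003]
contact_force: [0.5, -0.3, 0.1]
finger_gap: 0.0298
```

```bash
sed -i 's/small=(.4813,.3454/small=(.5055,.3565/' look.py; python3 look.py t8 small
```

```text
small [0.502  0.3607 0.1677] 24.0
```

Emit:
{"name": "play_rows", "arguments": {
  "commands": [
    [0, 1.2, 0, 0.05],
    [0, 2.4, 0, 0.1],
    [0.1, 3.6, 0, 0.2],
    [0.2, 4.8, 0, 0.215],
    [0.3, 6, 0, 0.215],
    [0.41, 7.2, 0, 0.215],
    [0.5, 8.4, 0, 0.215],
    [0.6, 9.6, 0, 0.215],
    [0.63, 10.8, 0, 0.215],
    [0.63, 12, 0, 0.215],
    [0.63, 13.2, 0, 0.215],
    [0.63, 14.3, 0, 0.215],
    [0.63, 14.51, 0, 0.215],
    [0.63, 14.51, 0, 0.215],
    [0.63, 14.51, -0.6, 0.215],
    [0.63, 14.51, -0.6, 0.215]
  ],
  "grip": -0.15
}}

```text
t: 42.18
ee_pos: [0.4994, 0.3601, 0.1748]
tool_rot: [-0.079, 0.997, -0.001, -0.002]
contact_force: [-0.0, 0.1, 0.1]
finger_gap: 0.0364
```

Emit:
{"name": "play_rows", "arguments": {
  "commands": [
    [0.03, 0, -1, 0],
    [0.03, 0, -2, 0],
    [0.03, 0, -2.8, 0],
    [0.03, 0, -3.2, 0],
    [0.03, 0, -3.3, 0],
    [0.03, 0, -3.3, 0],
    [0.03, 0, -3.3, 0]
  ]
}}

```text
t: 43.05
ee_pos: [0.5032, 0.3627, 0.0143]
tool_rot: [-0.08, 0.997, 0.0, 0.001]
contact_force: [-1.2, 0.2, 0.4]
finger_gap: 0.0363
```

Emit:
{"name": "play_rows", "arguments": {
  "commands": [
    [0, 0, 0, 0],
    [0, 0, 0, 0],
    [0, 0, 0, 0],
    [0, 0, 0, 0],
    [0, 0, 0, 0],
    [0, 0, 0, 0]
  ],
  "grip": -1
}}

```text
t: 43.8
ee_pos: [0.5026, 0.3625, 0.0136]
tool_rot: [-0.08, 0.997, 0.0, 0.001]
contact_force: [-1.7, -0.9, 7.1]
finger_gap: 0.0117
```

Emit:
{"name": "play_rows", "arguments": {
  "commands": [
    [0, 0, 0.2, 0],
    [0, 0, 0.5, 0],
    [0, 0, 1, 0],
    [0, 0, 2, 0],
    [0, 0, 3, 0],
    [0, 0, 3.4, 0],
    [0, 0, 3.4, 0],
    [0, 0, 3.4, 0]
  ]
}}

```text
t: 44.8
ee_pos: [0.5011, 0.3618, 0.1798]
tool_rot: [-0.079, 0.997, -0.0, -0.002]
contact_force: [1.2, -0.3, -3.0]
finger_gap: 0.0116
```

Emit:
{"name": "play_rows", "arguments": {
  "commands": [
    [0.1, -1.1, 0, -0.1],
    [0.2, -2.2, 0, -0.18],
    [0.3, -3.3, 0, -0.18],
    [0.45, -4.4, 0, -0.18],
    [0.45, -5.5, 0, -0.18],
    [0.45, -6.4, 0, -0.18],
    [0.45, -6.64, 0, -0.18],
    [0.45, -6.64, 0, -0.18],
    [0.45, -6.64, -0.6, -0.18],
    [0.45, -6.64, -1.2, -0.18],
    [0.45, -6.64, -1.5, -0.18],
    [0.45, -6.64, -1.68, -0.18],
    [0.45, -6.64, -1.74, -0.18],
    [0.45, -6.64, -1.74, -0.18],
    [0.45, -6.64, -1.74, -0.18]
  ]
}}

```text
t: 46.68
ee_pos: [0.5251, 0.0301, 0.0962]
tool_rot: [0.01, 1.0, -0.0, 0.001]
contact_force: [-0.3, -0.4, -3.0]
finger_gap: 0.0117
```

Emit:
{"name": "play_rows", "arguments": {
  "commands": [
    [0, 0, -0.03, 0],
    [0, 0, -0.06, 0],
    [0, 0, -0.06, 0],
    [0, 0, -0.06, 0]
  ]
}}

```text
t: 47.18
ee_pos: [0.5247, 0.0301, 0.0925]
tool_rot: [0.01, 1.0, -0.0, 0.0]
contact_force: [1.0, -0.6, -0.5]
finger_gap: 0.0113
```

Emit:
{"name": "play_rows", "arguments": {
  "commands": [
    [0, 0, 0, 0],
    [0, 0, 0, 0],
    [0, 0, 0, 0],
    [0, 0, 0, 0],
    [0, 0, 1, 0],
    [0, 0, 2, 0],
    [0, 0, 2, 0],
    [0, 0, 2, 0],
    [0, 0, 2, 0],
    [0, 0, 2, 0],
    [0, 0, 2, 0],
    [0, 0, 2, 0],
    [0, 0, 2, 0]
  ],
  "grip": -0.15
}}

```text
t: 48.8
ee_pos: [0.5245, 0.0302, 0.1923]
tool_rot: [0.01, 1.0, 0.0, 0.0]
contact_force: [-0.2, 0.7, 0.1]
finger_gap: 0.0364
```

```bash
python3 - <<'E'
from h import *
a=snap('scene','s9')[110:260,130:350]
cv2.imwrite('pics/s9c.png',cv2.resize(a[:,:,::-1],None,fx=3.5,fy=3.5))
E
```

```text
(no output)
```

View pics/s9c.png

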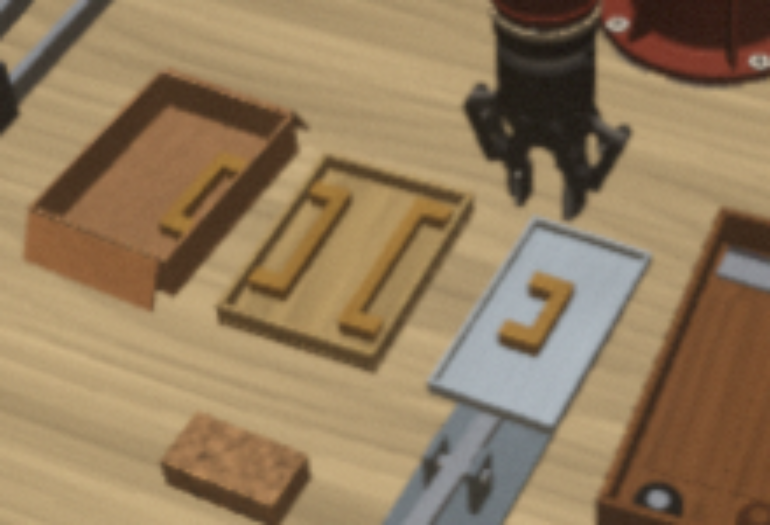

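The pan is down, so the smallest pull is solid. It goes into the tray between the other two; I'll re-grip it.

Emit:
{"name": "play_rows", "arguments": {
  "commands": [
    [0, 0, -1, 0],
    [0, 0, -2, 0],
    [0, 0, -2.5, 0],
    [0, 0, -2.75, 0],
    [0, 0, -2.79, 0],
    [0, 0, -2.79, 0]
  ]
}}

```text
t: 49.6
ee_pos: [0.5253, 0.0301, 0.0541]
tool_rot: [0.01, 1.0, -0.0, 0.001]
contact_force: [0.2, -0.6, 1.4]
finger_gap: 0.0365
```

Emit:
{"name": "play_rows", "arguments": {
  "commands": [
    [0, 0, 0, 0],
    [0, 0, 0, 0],
    [0, 0, 0, 0],
    [0, 0, 0, 0],
    [0, 0, 0, 0],
    [0, 0, 0, 0]
  ],
  "grip": -1
}}

```text
t: 50.35
ee_pos: [0.5253, 0.0301, 0.0542]
tool_rot: [0.01, 1.0, -0.0, 0.001]
contact_force: [-1.8, -1.4, 5.2]
finger_gap: 0.0118
```

Emit:
{"name": "play_rows", "arguments": {
  "commands": [
    [0, 0, 0.2, 0],
    [0, 0, 0.6, 0],
    [0, 0, 1.4, 0],
    [0, 0, 2, 0],
    [0, 0, 2, 0]
  ]
}}

```text
t: 50.98
ee_pos: [0.526, 0.0299, 0.1555]
tool_rot: [0.01, 1.0, -0.0, 0.002]
contact_force: [-0.0, -0.0, -3.7]
finger_gap: 0.0117
```

```bash
python3 - <<'E'
from h import *
m=mask(snap('top','t10')); m2=mask(cv2.imread('pics/t6.png')[:,:,::-1].copy())
print('long',*fitpull(m,.488,-.150,.17,1,.01,.006),*fitpull(m2,.488,-.150,.17,1,.01,.006))
print('mid',*fitpull(m,.488,-.226,.14,-1,.01,.006))
E
```

```text
long [ 0.4864 -0.1497 -0.0096] 45.0 [ 0.4864 -0.1495 -0.0036] 45.0
mid [ 0.489  -0.2245  0.0007] 40.0
```

Emit:
{"name": "play_rows", "arguments": {
  "commands": [
    [-0.2, -1, 0, 0.02],
    [-0.4, -2, 0, 0.02],
    [-0.6, -3.1, 0, 0.02],
    [-0.76, -4, 0, 0.02],
    [-0.76, -4.28, 0, 0.02],
    [-0.76, -4.28, 0, 0.02],
    [-0.76, -4.28, 0, 0.02],
    [-0.76, -4.28, -1, 0.02],
    [-0.76, -4.28, -2, 0.02],
    [-0.76, -4.28, -2.4, 0.02],
    [-0.76, -4.28, -2.6, 0.02],
    [-0.76, -4.28, -2.75, 0.02],
    [-0.76, -4.28, -2.84, 0.02],
    [-0.76, -4.28, -2.86, 0.02],
    [-0.76, -4.28, -2.86, 0.02]
  ]
}}

```text
t: 52.9
ee_pos: [0.4871, -0.1838, 0.0116]
tool_rot: [0.0, 1.0, -0.0, 0.001]
contact_force: [-4.2, 4.2, 6.6]
finger_gap: 0.0117
```

Emit:
{"name": "play_rows", "arguments": {
  "commands": [
    [0, 0, 0, 0],
    [0, 0, 0, 0],
    [0, 0, 0, 0],
    [0, 0, 0, 0],
    [0, 0, 1, 0],
    [0, 0, 2, 0],
    [0, 0, 3, 0],
    [0, 0, 3.5, 0],
    [0, 4, 3.5, 0],
    [0, 4, 3.5, 0],
    [0, 6, 3.5, 0],
    [0, 8, 3.5, 0],
    [0, 8, 3.5, 0],
    [0, 8, 3.5, 0],
    [0, 8, 3.5, 0],
    [0, 8, 3.5, 0]
  ],
  "grip": -0.53
}}

```text
t: 54.9
ee_pos: [0.4861, 0.2178, 0.1846]
tool_rot: [-0.001, 1.0, 0.0, -0.0]
contact_force: [-0.1, 0.1, 0.2]
finger_gap: 0.0203
```

```bash
python3 - <<'E'
from h import *
a=snap('top','t11')[90:320,95:500]
cv2.imwrite('pics/t11c.png',cv2.resize(a[:,:,::-1],None,fx=1.95,fy=1.95));print(env.read_state()['contact_force'])
E
```

```text
[ 0.75393942 -0.24776654  0.72683434]
```

View pics/t11c.png

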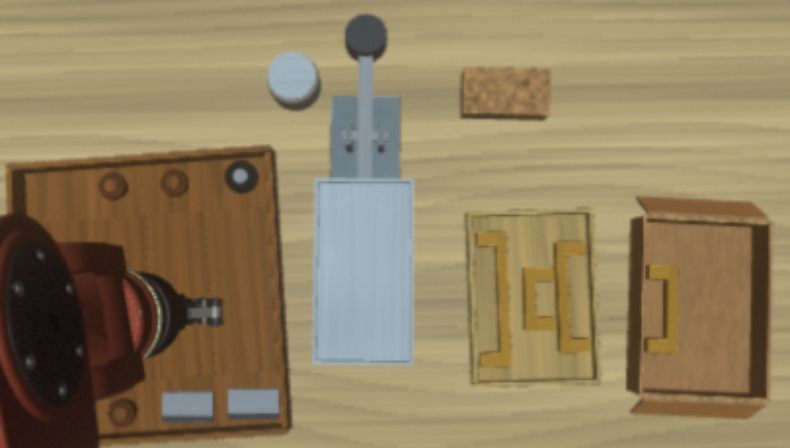

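The top view shows the smallest at (540,298) between the long and middle pulls in the tray, and the short in the carton. The tin, block and crate hardware are unmoved. I'll check from the side that the smallest lies flat.

```bash
python3 - <<'E'
from h import *
a=snap('scene','s12')[130:230,130:290]
cv2.imwrite('pics/s12c.png',cv2.resize(a[:,:,::-1],None,fx=5,fy=5,interpolation=cv2.INTER_CUBIC))
m=mask(cv2.imread('pics/t11.png')[:,:,::-1].copy())
print(fitpull(m,.488,-.184,.08,-1,0,.006),fitpull(m,.488,-.2245,.14,-1,0,.006),fitpull(m,.4864,-.15,.17,1,0,.006))
E
```

```text
(array([ 0.4864, -0.1825, -0.0246]), np.float64(149.0)) (array([ 0.4889, -0.2245, -0.0036]), np.float64(132.0)) (array([ 0.4865, -0.1497, -0.0018]), np.float64(46.0))
```

View pics/s12c.png

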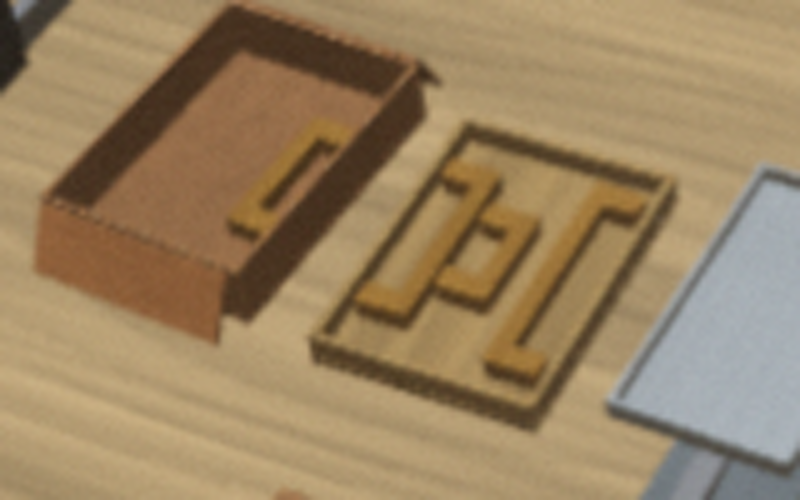

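The scene view shows all three tray pulls flat on the tray floor, with the smallest at (490,255) close beside the middle's bar. The short lies flat in the carton. I'm handing the job in.

```bash
python3 -c "
from bench import env
print(env.finish_job(),env.read_state()['t'])"
```

```text
the job is handed in; nothing more can be done
the job is handed in; nothing more can be done
```

All four pulls are sorted, weighed one at a time from longest to shortest, and the job was handed in at about 55 s.

| Pull | Pan | Placed in |
|---|---|---|
| Long | went down (solid) | tray |
| Middle | went down (solid) | tray |
| Short | stayed up (hollow) | carton |
| Smallest | went down (solid) | tray |

- **Knocked pull:** the smallest was knocked about 2.5 cm aside in the crate partway through. I measured its position again before picking it up.
- **Last checks:** in the last two pictures all four pulls lie flat. The pan is empty and up, and the tin and block look unmoved. The visible hardware is still in the crate; the arm hid part of it. The gripper was empty and clear of everything.
- **Check that disagreed:** the final position fits for the smallest and middle pulls were poor. The smallest's feet lie within a few millimetres of the middle's bar, perhaps touching, so the fit probably ran the two together. I relied on the side view, which shows both flat.

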